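Load the finds tray, slide it into the drying case and latch it

TASK

Push the keeper back clear of the drying case's mouth and put every loom weight and oil lamp lying on the bench into the white tray, one to a compartment, then slide the loaded tray, kept level, handle outwards, fully home into the drying case. Finally push the keeper across behind it until it clicks into its detent, and leave the cup, bottles and jug where they stand.

Things in the scene. Friction and masses are not known exactly. Their poses are not given: they have to be found in the camera images.
- tray: Loose white tray flat on the bench, 190 (its x) by 150 (its y) by 14 mm high, 0.4 kg. Floor 4 mm thick, rim and dividers 14 mm high. Six square compartments, 58 mm inside: 3 columns along x (pitch 62), 2 rows (y = +-42 mm), a 26 mm wide rib between the rows. Origin: centre of the underside of the 190 x 150 part. Its +x end enters the case first; handle at its -x end; z up.
- tray_grip (a point): Grip point of the tray's handle, 30 mm above the tray's underside: an upright dark plate 12 mm thick (tray x), 50 mm wide (tray y), from 6 to 46 mm high, centred 150 mm from the tray's centre towards its -x, with 49 mm free to the tray's end wall, on a tongue 24 mm wide and 6 mm high. Axes as the tray's.
- cell0 (a point): Centre of tray compartment 0, 18 mm above the compartment's floor (22 mm above the tray's underside): at tray x -62 mm, y 42 mm. Axes as the tray's.
- cell1 (a point): Centre of tray compartment 1, 18 mm above the compartment's floor (22 mm above the tray's underside): at tray x 0 mm, y 42 mm. Axes as the tray's.
- cell2 (a point): Centre of tray compartment 2, 18 mm above the compartment's floor (22 mm above the tray's underside): at tray x 62 mm, y 42 mm. Axes as the tray's.
- cell3 (a point): Centre of tray compartment 3, 18 mm above the compartment's floor (22 mm above the tray's underside): at tray x -62 mm, y -42 mm. Axes as the tray's.
- cell4 (a point): Centre of tray compartment 4, 18 mm above the compartment's floor (22 mm above the tray's underside): at tray x 0 mm, y -42 mm. Axes as the tray's.
- cell5 (a point): Centre of tray compartment 5, 18 mm above the compartment's floor (22 mm above the tray's underside): at tray x 62 mm, y -42 mm. Axes as the tray's.
- case: Fixed drying case: grey sides and back, clear roof 56 to 61 mm high, open at its -x end. Slot 156 mm wide, from x = -95 (mouth) to +95 mm (back); ledges 19 to 22 mm high over the tray's rim reach 8 mm in. No floor: tray slides on the bench. Splayed guides, 22 mm high, x = -115 to -161, lead in. Origin: on the bench, where the tray's origin is when fully home; +x is the way in, z up.
- keeper_tab (a point): Centre (40 mm high) of the keeper's upright black tab: 24 mm along case x, 12 mm along case y, 16 to 52 mm high. It sits on an aluminium bar 12 mm square, 80 mm long along case y, in front of the case's -y side, at case x = -107 mm. Tab centre at case y = -140 mm when joint is 0, -90 mm at 0.05; the bar's leading end is 40 mm ahead in +y. Axes as the case's.
- keeper (a joint): Keeper's travel along case +y, m: 0 = back; below 0.018 the mouth is free. It starts partly or fully across. It slides lightly until a ridge meets a spring plunger at about 0.037; some 8 N push it past the crest at 0.044 (either way), then it snaps on to 0.05 (end), held, with the bar 25 mm across the tray's end wall (6 mm play). If the tray is not home the bar runs against it.
- weight0: Fired-clay loom weight: a blunt four-sided block, 39 mm square at the bottom, 33 mm at the top, 40 mm high (about 36 mm across where it is gripped). Origin: its centre; sides along its x and y, z up as it stands. About 85 g. May be absent.
- weight1: Fired-clay loom weight: a blunt four-sided block, 39 mm square at the bottom, 33 mm at the top, 40 mm high (about 36 mm across where it is gripped). Origin: its centre; sides along its x and y, z up as it stands. About 85 g. May be absent.
- weight2: Fired-clay loom weight: a blunt four-sided block, 39 mm square at the bottom, 33 mm at the top, 40 mm high (about 36 mm across where it is gripped). Origin: its centre; sides along its x and y, z up as it stands. About 85 g. May be absent.
- lamp0: Small clay oil lamp: round body 36 mm in diameter, 34 mm high, with a nozzle 13 mm wide standing out along its +x to 28 mm from its axis, between 19 and 31 mm above its foot. Origin: on the body's axis at mid-height; z up as it stands. About 60 g. May be absent.
- lamp1: Small clay oil lamp: round body 36 mm in diameter, 34 mm high, with a nozzle 13 mm wide standing out along its +x to 28 mm from its axis, between 19 and 31 mm above its foot. Origin: on the body's axis at mid-height; z up as it stands. About 60 g. May be absent.
- lamp2: Small clay oil lamp: round body 36 mm in diameter, 34 mm high, with a nozzle 13 mm wide standing out along its +x to 28 mm from its axis, between 19 and 31 mm above its foot. Origin: on the body's axis at mid-height; z up as it stands. About 60 g. May be absent.
- cup: Yellow plastic cup, 90 mm across, 85 mm high; bystander. Origin: centre of its underside.
- paint_a: Red paint bottle, 40 mm across, 115 mm high; bystander. Origin: centre of its underside.
- paint_b: Orange paint bottle, 40 mm across, 115 mm high; bystander. Origin: centre of its underside.
- juglet: Clay jug, 90 mm across, 105 mm high; bystander. Origin: centre of its underside.
Mind the look-alikes: they are no part of the job. What is shaped like the weight2 but black or yellow is not meant.

How it is judged (in metres and radians):
On the way, in this order (a step that is already met when the one before it is completed fails the run):
1. every find present lies in a compartment of the tray, on its floor ((distance between weight0 and cell0 below 0.02 m or distance between weight0 and cell1 below 0.02 m or distance between weight0 and cell2 below 0.02 m or distance between weight0 and cell3 below 0.02 m or distance between weight0 and cell4 below 0.02 m or distance between weight0 and cell5 below 0.02 m) and (distance between weight1 and cell0 below 0.02 m or distance between weight1 and cell1 below 0.02 m or distance between weight1 and cell2 below 0.02 m or distance between weight1 and cell3 below 0.02 m or distance between weight1 and cell4 below 0.02 m or distance between weight1 and cell5 below 0.02 m) and (distance between weight2 and cell0 below 0.02 m or distance between weight2 and cell1 below 0.02 m or distance between weight2 and cell2 below 0.02 m or distance between weight2 and cell3 below 0.02 m or distance between weight2 and cell4 below 0.02 m or distance between weight2 and cell5 below 0.02 m) and (distance between lamp0 and cell0 below 0.02 m or distance between lamp0 and cell1 below 0.02 m or distance between lamp0 and cell2 below 0.02 m or distance between lamp0 and cell3 below 0.02 m or distance between lamp0 and cell4 below 0.02 m or distance between lamp0 and cell5 below 0.02 m) and (distance between lamp1 and cell0 below 0.02 m or distance between lamp1 and cell1 below 0.02 m or distance between lamp1 and cell2 below 0.02 m or distance between lamp1 and cell3 below 0.02 m or distance between lamp1 and cell4 below 0.02 m or distance between lamp1 and cell5 below 0.02 m) and (distance between lamp2 and cell0 below 0.02 m or distance between lamp2 and cell1 below 0.02 m or distance between lamp2 and cell2 below 0.02 m or distance between lamp2 and cell3 below 0.02 m or distance between lamp2 and cell4 below 0.02 m or distance between lamp2 and cell5 below 0.02 m)), for 0.2 s.
2. the loaded tray is fully home in the case (all of step 1 and x of tray in the frame of case between -0.007 and 0.006 m and y of tray in the frame of case between -0.008 and 0.008 m and height (world z) of tray below 0.008 m and angle between the x axis of tray and the x axis of case, either way round below 0.06 rad), for 0.2 s.
3. the keeper has snapped into its detent (value of joint keeper above 0.047 m), for 0.2 s.
At the end, for the whole second after the job is handed in: Every find present lies within 20 mm of the centre point of a compartment (so one to a compartment), the tray lies flat on the bench within 7 mm of fully home in the case, 8 mm sideways and 0.06 rad straight, at rest, and the keeper reads over 0.047 m (all of step 2 and value of joint keeper above 0.047 m and linear speed of tray below 0.02 m/s); the robot touches nothing.
It fails at once if the cup is moved more than 25 mm (distance of cup from where it was at the start of the episode above 0.025 m).
It fails at once if the paint_a is moved more than 25 mm (distance of paint_a from where it was at the start of the episode above 0.025 m).
It fails at once if the paint_b is moved more than 25 mm (distance of paint_b from where it was at the start of the episode above 0.025 m).
It fails at once if the juglet is moved more than 25 mm (distance of juglet from where it was at the start of the episode above 0.025 m).
It fails at once if the tray is tipped more than about 30 degrees (angle between tray's own z axis and vertical above 0.5 rad).
Of weight0, weight1, weight2, lamp0, lamp1, lamp2 only 4 to 6 are there at a start; the rules pass over those that are not, and their reading is None.
At some moment in a run one of weight0, weight1, weight2, lamp0, lamp1, lamp2 may be knocked a few centimetres aside while the robot is not near it.
Once in a run the grip may slacken for a moment while it holds something.
It also fails if it takes over 210 s, if anything falls off the work surface, if the arm or the gripper's body presses on something with over 40 N, if the wrist force passes 120 N, or if a joint passes its speed limit or range.

ROBOT

A 6-joint arm with a two-finger parallel gripper is mounted at the origin on the work surface. World frame = base frame: x ahead of the robot, y to its left, z up, the work surface at z = 0. Lengths are in m, angles in degrees, forces in N, time in s.
With the tool pointing down it reaches from about 0.35 to 0.875 m from the base axis. Payload 4.2 kg.
Tool frame: the origin (TCP) lies on the centre line of the jaws, within the pads' length; the fingertips stand r.tip_extent ahead of it and the grasp point (between the pads) lies 11 mm behind it (r.tip_extent is the distance from the TCP to the fingertips, in m); z points along the fingers, y is the line along which they close (so a half turn about z gives the same grasp; the last joint's range is limited). The gripper opens to 87 mm and grips with 3 to 60 N. Pads are 19 mm wide; open, the fingers measure 117 mm over their backs; the gripper's body (75 mm by 190 mm) begins 51 mm behind the grasp point.
Start: joints at [82.999, 22.042, 0.453, 0, -68.411, -14.817], TCP at [0.232, 0.58, 0.231] pointing down, gripper open.
Joint ranges: [-179.83, 179.83], [-69.29, 118.12], [-61.27, 80.66], [-181.25, 117.63], [-171.15, -9.14], [-177.46, 177.46]. Speed limits (degrees/s): [159.86, 159.86, 180, 180, 180, 180].

INTERFACE

Orientations are given as a 3x3 rotation matrix whose columns are the frame's x, y, z axes.
In Python, from station import r gives the robot as it stands.
- The arm moves only by the shell command python3 -m jog 'ROWS'. ROWS is text: rows parted by semicolons, each of 5 numbers parted by spaces: the opening, from 0 (shut) to 1 (fully open), then the shift along the world's x, y, z in mm, then the turn about the world's z in degrees. In form: hand dx dy dz roll; .... A call has 1 to 5 rows; each row shifts and turns the commanded pose from where the row before left it; what a row does not reach is not made up. A row lasts 1/8 s, in which the tool goes at most 62.5 mm and 10.7 degrees, less where a joint would pass 70% of its speed; a pose out of reach is approached as far as the arm can. A call is refused whole if a number of a shift passes 62.5 or a number of a turn 10.7, either way. A call with a gripper value outside its range is refused whole. The fingers move at their own pace and stop on an object; the grip force is fixed at half the most. Time passes only in rows, so rows that do not move let the fingers close. It gives the time, the measured TCP pose, the force, the opening and the grip force at its end, in the units of the state.
- r.sense(): the state, without advancing time (a new reading comes with each control period).
- r.capture(name): name is "scene" or "side" or "wrist"; returns a dict with "pixels" (384x512x3 uint8, red, green, blue), "fovy" (degrees; the focal length in pixels is half the picture's height over the tangent of half this angle, whatever the lens; pixels are square), "cx", "cy" (the principal point, pixels), "k1" (the pictures are not rectified: a ray, as slopes to the right and down, at radius r is drawn at 1 + k1 r^2 times it, then the intrinsics apply), "origin" and "orientation" of the camera in the world; the wrist camera has in their place "T_tool_cam" (4x4, takes a point from camera to tool coordinates, whose origin is the TCP and whose axes are the flange's). Camera axes: x right, y down, z forward; pixel columns grow to the right and rows downward; lengths in m; the calibration is good to about 2 mm. A picture is of the moment at which its call begins: read the wrist's pose just before it. There is no depth.
- r.finish_job(): hands the job in; it is judged then, once.
The state is a dict: "time_s": time; "joints": joint angles; "joint_velocities": joint speeds; "effort": joint torques, N m; "tcp_pos": TCP position; "ee_rot": TCP orientation; "wrist_force": force on the tool from outside, world axes, zero at the start; "moment": the same for the moment, N m; "gripper_width": opening from 0.0 (shut) to 1.0 (fully open); "gripper_force": force on a finger pad.
Only numpy, scipy, OpenCV 4.12 (cv2) and the standard library are available. Lean on these libraries where they do the work, as an engineer would, in place of code of your own. Each camera call takes 0.05 s, during which the arm holds its last target. There are 200 camera calls.

## Working session

There is one attempt and no reset: what is moved stays moved. The work goes in short steps, Python scripts to look and compute and a shell command to move; the robot and the scene stay as the last step left them, time stands still between calls to the robot, and variables do not carry over. Pictures are saved under pics/ and viewed, at most 14 in all, crops included, and the job is handed in when it is done.

```bash
ls; mkdir -p pics
python3 - <<'E'
from station import r
import cv2
print(r.sense()); print(r.tip_extent)
for n in ("scene","side","wrist"):
    c=r.capture(n); cv2.imwrite(f"pics/{n}0.png",c["pixels"][:,:,::-1])
    print({k:v for k,v in c.items() if k!="pixels"})
E
```

```text
pics
{'time_s': 0.0, 'joints': array([ 8.29992818e+01,  2.20908653e+01,  3.81567799e-01, -2.83287293e-02,
       -6.84107969e+01, -1.48157454e+01]), 'joint_velocities': array([-0.02798551, -0.03582188,  0.04923139,  0.10715523, -0.01264608,
       -0.08487933]), 'effort': array([ 7.68640984e-05, -3.90670681e+01,  1.87405014e+01,  4.21979919e+00,
        1.09639275e-02, -1.93924525e-04]), 'tcp_pos': array([0.23204924, 0.57971305, 0.22947241]), 'ee_rot': array([[ 9.28311307e-01, -3.71803189e-01, -7.11779874e-04],
       [-3.71803859e-01, -9.28309104e-01, -2.02433858e-03],
       [ 9.19038033e-05,  2.14385890e-03, -9.99997698e-01]]), 'wrist_force': array([ 0.60486258,  0.3370826 , -0.75306196]), 'moment': array([-0.0390519 , -0.03584895, -0.03340398]), 'gripper_force': 0.0, 'gripper_width': 1.0002784526078758}
0.008
{'fovy': 57.66084579330181, 'cx': 258.90567453698947, 'cy': 193.7668153878573, 'k1': -0.08586974114518765, 'origin': array([1.11070121, 0.67600664, 0.64589446]), 'orientation': array([[-0.71885347,  0.41439747, -0.55814373],
       [ 0.69513406,  0.42135263, -0.58245223],
       [-0.0061914 , -0.80668253, -0.59095259]])}
{'fovy': 57.75533580602102, 'cx': 253.44386136543298, 'cy': 192.41894654714486, 'k1': -0.06642231573875752, 'origin': array([ 0.38369886, -0.60727718,  0.7979878 ]), 'orientation': array([[ 0.97606496, -0.14167128,  0.16500435],
       [-0.21666063, -0.69920438,  0.68130126],
       [ 0.01885095, -0.70074424, -0.71316349]])}
{'fovy': 59.357431453380606, 'cx': 249.84143419042329, 'cy': 193.24266277457141, 'k1': -0.0795119040633249, 'T_tool_cam': array([[ 3.08361508e-06, -9.59105248e-01, -2.83049683e-01,
         7.88487726e-02],
       [ 9.99999750e-01,  2.03189965e-04, -6.77608770e-04,
         1.13274662e-03],
       [ 7.07410983e-04, -2.83049610e-01,  9.59105009e-01,
        -1.53587758e-01],
       [ 0.00000000e+00,  0.00000000e+00,  0.00000000e+00,
         1.00000000e+00]])}
```

Run:
```python
import cv2
for n in ("scene","side"):
    cv2.imwrite(f"pics/{n}0b.png",cv2.resize(cv2.imread(f"pics/{n}0.png"),(800,600),interpolation=cv2.INTER_CUBIC))
```

```text
(no output)
```

View pics/scene0b.png

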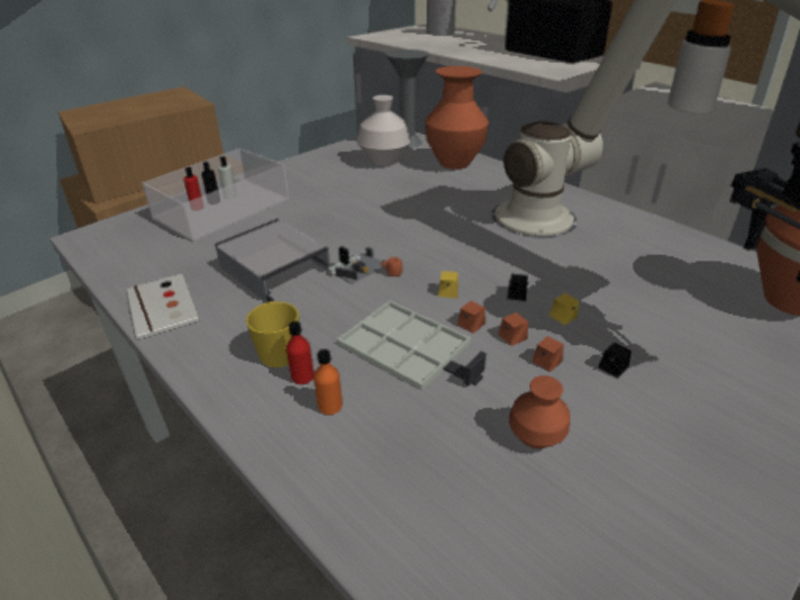

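View pics/side0b.png

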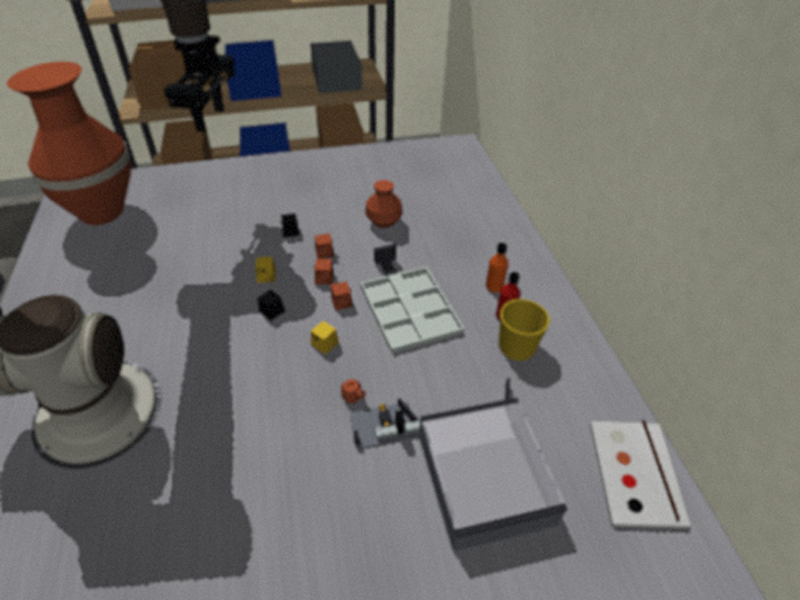

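The scene picture (800 px wide) shows weights at (472,316), (514,328) and (548,353), and a lamp at (394,267). Black look-alikes are at (518,287) and (615,360), yellow ones at (449,285) and (565,308). The tray is at (403,342) with its handle at (470,368), the case at (272,255), and the keeper at (350,262). The side picture shows the same four finds: weights at (342,294), (324,270) and (324,245), lamp at (351,391). The clay-coloured ones fit the description. The black and yellow ones are decoys.

```bash
cat > lib.py <<'E'
import numpy as np, cv2
from scipy.optimize import minimize, least_squares
from station import r
def cap(name):
    s=r.sense(); c=r.capture(name)
    if name=="wrist":
        T=np.eye(4);T[:3,:3]=s["ee_rot"];T[:3,3]=s["tcp_pos"];T=T@c["T_tool_cam"]
        c["origin"]=T[:3,3];c["orientation"]=T[:3,:3]
    c["f"]=192/np.tan(np.radians(c["fovy"]/2)); return c
def proj(c,P):
    q=(np.atleast_2d(P)-c["origin"])@c["orientation"]; s=q[:,:2]/q[:,2:]
    s=s*(1+c["k1"]*(s**2).sum(1,keepdims=True)); return s*c["f"]+[c["cx"],c["cy"]]
def rays(c,uv):
    d=(np.atleast_2d(uv).astype(float)-[c["cx"],c["cy"]])/c["f"]; s=d.copy()
    for _ in range(15): s=d/(1+c["k1"]*(s**2).sum(1,keepdims=True))
    v=np.c_[s,np.ones(len(s))]@c["orientation"].T; return v/np.linalg.norm(v,axis=1,keepdims=True)
def plane(c,uv,z):
    v=rays(c,uv); return c["origin"]+v*((z-c["origin"][2])/v[:,2:])
def tri(obs):  # [(c,uv)...] -> point, residual mm
    A=np.zeros((3,3));b=np.zeros(3);L=[]
    for c,uv in obs:
        v=rays(c,uv)[0];M=np.eye(3)-np.outer(v,v);A+=M;b+=M@c["origin"];L.append((M,c["origin"]))
    p=np.linalg.solve(A,b); return p,1e3*max(np.linalg.norm(M@(p-o)) for M,o in L)
def hsv(c): return cv2.cvtColor(c["pixels"],cv2.COLOR_RGB2HSV)
def blobs(m,amin=30):
    n,l,st,ce=cv2.connectedComponentsWithStats(m.astype(np.uint8))
    return [(ce[i].round(1),st[i,4],l==i) for i in range(1,n) if st[i,4]>=amin]
def clay(c):
    h=hsv(c); return ((h[...,0]<12)|(h[...,0]>175))&(h[...,1]>110)&(h[...,2]>60)
def pose(x,y,a,P):
    R=np.array([[np.cos(a),-np.sin(a)],[np.sin(a),np.cos(a)]]);Q=np.array(P,float)
    Q[:,:2]=Q[:,:2]@R.T+[x,y];return Q
E
python3 - <<'E'
from lib import *
S=cap("scene");D=cap("side");k=.64
def t(n,a,b):
    p,e=tri([(S,np.array(a)*k),(D,np.array(b)*k)]);print(n,(p*1e3).round(),round(e,1))
t("w a",(472,316),(342,294));t("w b",(514,328),(324,270));t("w c",(548,353),(324,245));t("lamp",(394,267),(351,391))
t("tray near handle L",(420,384),(364,283));t("handle top",(476,362),(385,249))
t("cup",(275,330),(521,332));t("red",(301,362),(508,295));t("or",(328,392),(497,272));t("jug",(541,420),(384,208))
t("tab",(344,254),(401,415))
for c in (S,D):
    print([(b[0],b[1]) for b in blobs(clay(c))])
    h=hsv(c);m=(h[...,1]<40)&(h[...,2]>140);print([(b[0],b[1]) for b in blobs(m,400)])
E
```

```text
w a [460. 178.  20.] 1.4
w b [433. 256.  20.] 1.2
w c [444. 339.  19.] 0.3
lamp [440. -57.  14.] 0.8
tray near handle L [561. 212. -31.] 53.9
handle top [569. 278.  38.] 1.5
cup [765. -15.  48.] 1.4
red [778.  83.  45.] 0.3
or [784. 160.  37.] 0.8
jug [597. 426.  37.] 1.5
tab [ 510. -139.   41.] 0.9
[(array([293.1,  45.7]), np.int32(186)), (array([292.1,  80.3]), np.int32(1538)), (array([122.8, 119.6]), np.int32(124)), (array([508.1, 137.5]), np.int32(36)), (array([504., 149.]), np.int32(190)), (array([251.3, 170.3]), np.int32(107)), (array([506.4, 184.8]), np.int32(297)), (array([301.7, 202.4]), np.int32(235)), (array([328.7, 210.1]), np.int32(266)), (array([200.9, 239.8]), np.int32(895)), (array([350.8, 226.1]), np.int32(282)), (array([346.4, 265.1]), np.int32(1234))]
[(array([304.7,  34. ]), np.int32(1396)), (array([248.5,  83.2]), np.int32(446)), (array([349.2, 141.6]), np.int32(404)), (array([107.2, 194.4]), np.int32(815)), (array([258.4, 219.7]), np.int32(1725))]
[(array([28.1, 49. ]), np.int32(655)), (array([44.5, 90.9]), np.int32(2271)), (array([ 52.4, 128.5]), np.int32(568)), (array([245.2, 130.7]), np.int32(455)), (array([210.8, 174.2]), np.int32(476)), (array([320.1, 179.3]), np.int32(395)), (array([224.8, 250. ]), np.int32(152)), (array([398.7, 292.9]), np.int32(45)), (array([402.2, 307.5]), np.int32(55))]
[(array([21.1, 44.4]), np.int32(3385)), (array([267.5,  36.8]), np.int32(2254)), (array([189. ,  18.5]), np.int32(2138)), (array([170. ,  79.1]), np.int32(664)), (array([263.6, 196.9]), np.int32(1700)), (array([406.7, 300.6]), np.int32(2846)), (array([308.6, 297.9]), np.int32(3903))]
```

```bash
cat >> lib.py <<'E'
def box(x0,x1,y0,y1,z0,z1): return np.array([[x,y,z] for x in(x0,x1) for y in(y0,y1) for z in(z0,z1)],float)
TRAY=box(-.095,.095,-.075,.075,0,.014)
def sil(c,P,sc=4):
    m=np.zeros((384*sc,512*sc),np.uint8)
    h=cv2.convexHull(((proj(c,P)+.5)*sc).astype(np.float32)).round().astype(np.int32); cv2.fillConvexPoly(m,h,1)
    return cv2.resize(m.astype(np.float32),(512,384),interpolation=cv2.INTER_AREA)
def fit(views,P,x0,z=0.,step=(.01,.01,.15)):  # views [(c,mask)]
    def cost(p):
        t=0
        for c,m in views:
            s=sil(c,pose(*p,P+[0,0,z])); t+=1-np.minimum(s,m).sum()/np.maximum(s,m).sum()
        return t
    x0=np.array(x0,float); S=np.vstack([x0]+[x0+np.eye(3)[i]*step[i] for i in range(3)])
    o=minimize(cost,x0,method="Nelder-Mead",options=dict(initial_simplex=S,xatol=1e-4,fatol=1e-5)); return o.x,o.fun/len(views)
WT=np.vstack([box(-.0195,.0195,-.0195,.0195,0,0),box(-.0165,.0165,-.0165,.0165,.04,.04)])
def near(bl,uv): return min(bl,key=lambda b:np.hypot(*(b[0]-uv)))[2].astype(np.float32)
def fillh(m): 
    cs,_=cv2.findContours(m.astype(np.uint8),cv2.RETR_EXTERNAL,cv2.CHAIN_APPROX_NONE); o=np.zeros_like(m,np.uint8); cv2.drawContours(o,cs,-1,1,-1); return o.astype(np.float32)
def white(c): h=hsv(c); return (h[...,1]<40)&(h[...,2]>140)
E
python3 - <<'E'
from lib import *
S=cap("scene");D=cap("side");k=.64
vs=[(S,fillh(near(blobs(white(S),400),(258,220)))),(D,fillh(near(blobs(white(D),400),(264,197))))]
for v in (vs,vs[:1],vs[1:]):
    p,f=fit(v,TRAY,(.62,.15,-1.5)); print("tray",p[:2].round(4),np.degrees(p[2]).round(2),round(f,3))
for n,uv in (("mouthA",(425,418)),("mouthB",(513,402)),("backB",(560,505)),("backA",(455,540))):
    print(n,plane(D,np.array(uv)*k,.061).round(3))
a=D["pixels"][230:354,215:370];b=S["pixels"][130:200,130:285]
o=np.zeros((600,800,3),np.uint8); A=cv2.resize(a,None,fx=3.2,fy=3.2,interpolation=3); o[:A.shape[0],:A.shape[1]]=A
cv2.imwrite("pics/c1.png",cv2.resize(D["pixels"][236:356,210:370],(800,600),interpolation=3)[:,:,::-1])
cv2.imwrite("pics/c2.png",cv2.resize(S["pixels"][130:205,130:280],(800,400),interpolation=3)[:,:,::-1])
E
```

```text
tray [0.5927 0.1335] -81.68 0.25
tray [0.5782 0.122 ] -81.75 0.321
tray [0.5922 0.1381] -82.14 0.13
mouthA [[ 0.543 -0.165  0.061]]
mouthB [[ 0.69  -0.166  0.061]]
backB [[ 0.694 -0.344  0.061]]
backA [[ 0.534 -0.359  0.061]]
```

View pics/c1.png

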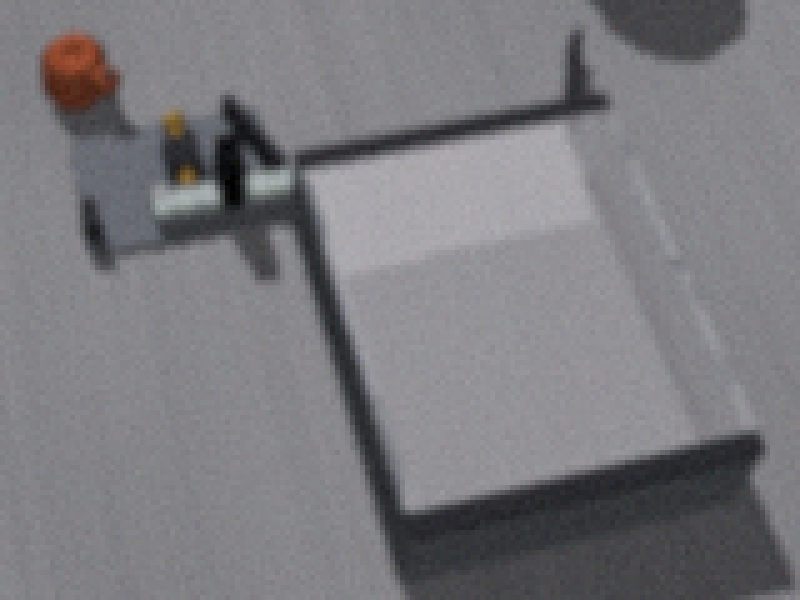

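The crop (5x) shows the case with its mouth edge from (300,155) to (605,100). The keeper bar runs from (155,205) to (297,180) with the dark tab at (230,165). The lamp at (75,70) has its nozzle to the right. The mouth faces world +y, the way the tray already points. I'll fly to a wrist view over the tray and weights.

```bash
python3 -m jog '1 29 -41 10 -6;1 29 -41 10 -6;1 29 -41 10 -6;1 29 -41 10 -6;1 29 -41 10 -6'; python3 -m jog '1 29 -41 10 -6;1 29 -41 10 -6;1 29 -41 10 -6;1 29 -41 10 -6;1 29 -41 10 -6'; python3 -m jog '1 0 0 0 0;1 0 0 0 0'
python3 - <<'E'
from lib import *
import pickle
c=cap("wrist"); pickle.dump(c,open("w1.pkl","wb")); cv2.imwrite("pics/w1.png",cv2.resize(c["pixels"],(800,600),interpolation=3)[:,:,::-1])
print([(b[0],b[1],plane(c,b[0],.02)[0,:2].round(3)) for b in blobs(clay(c))]);print([(b[0],b[1]) for b in blobs(white(c),400)])
E
```

```text
time_s: 0.98
tcp_pos: [0.3779, 0.3738, 0.2811]
ee_rot: [[0.616, -0.788, 0.0], [-0.788, -0.616, 0.0], [-0.0, -0.0, -1.0]]
wrist_force: [0.1, 1.3, -0.2]
gripper_width: 1.0
gripper_force: 0.0
time_s: 1.6
tcp_pos: [0.523, 0.1687, 0.3311]
ee_rot: [[0.139, -0.99, 0.0], [-0.99, -0.139, 0.0], [-0.0, -0.0, -1.0]]
wrist_force: [1.1, 0.7, -0.7]
gripper_width: 1.002
gripper_force: 0.0
time_s: 1.85
tcp_pos: [0.5221, 0.1701, 0.3303]
ee_rot: [[0.142, -0.99, -0.001], [-0.99, -0.142, 0.0], [-0.0, 0.001, -1.0]]
wrist_force: [-0.0, 0.6, -0.2]
gripper_width: 1.001
gripper_force: 0.0
[(array([66.3, 51.6]), np.int32(1400), array([0.783, 0.068])), (array([ 59.4, 118.6]), np.int32(1296), array([0.791, 0.158])), (array([295.9, 163.1]), np.int32(735), array([0.457, 0.175])), (array([304. , 217.4]), np.int32(776), array([0.43 , 0.253])), (array([286.3, 261.4]), np.int32(479), array([0.443, 0.328])), (array([177.6, 321.5]), np.int32(2008), array([0.601, 0.463]))]
[(array([263. , 124.8]), np.int32(110282)), (array([247.4, 319.9]), np.int32(3228)), (array([344.8, 317.8]), np.int32(706)), (array([142.2, 332.9]), np.int32(663))]
```

View pics/w1.png

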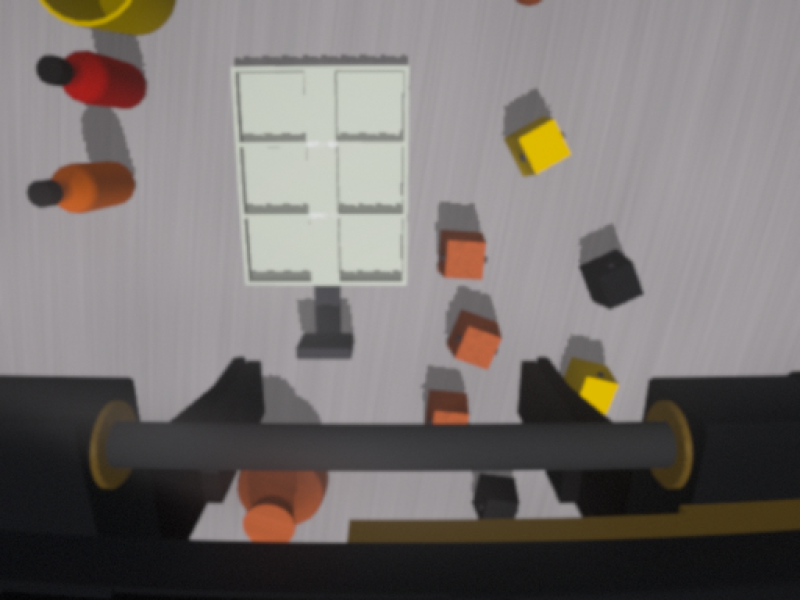

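The wrist picture (800 px) shows the tray with its corners at (233,67), (408,62), (407,284) and (247,284), and its handle at (325,345) towards +y. Weights are at (462,255), (475,340) and (447,410), with yellow and black decoys to the right. The tray is fitted next, and then I fly over the case.

```bash
python3 - <<'E'
from lib import *
import pickle
c=pickle.load(open("w1.pkl","rb"));S=cap("scene");D=cap("side")
q=plane(c,np.array([(233,67),(408,62),(407,284),(247,284)])*.64,.014);print(q.round(4),q.mean(0))
print(np.linalg.norm(q-np.roll(q,1,0),axis=1))
def gr(c):
    p=c["pixels"].astype(int); p=cv2.GaussianBlur(c["pixels"],(0,0),1).astype(int); return (p[...,1]-p[...,2]>2)&(p[...,1]-p[...,0]>2)&(p[...,1]>110)
vs=[(v,fillh(max(blobs(gr(v)),key=lambda b:b[1] if b[0][1]<300 else 0)[2])) for v in (c,S,D)]
print([m.sum() for _,m in vs])
for v in (vs,vs[:1],vs[1:2],vs[2:]):
    p,f=fit(v,TRAY,(.59,.135,-1.43)); print("tray",p[:2].round(4),np.degrees(p[2]).round(2),round(f,3))
print(tri([(c,np.array((325,340))*.64),(S,np.array((476,359))*.64),(D,np.array((385,247))*.64)]))
for uv in ((295.9,163.1),(304,217.4)):
    m=near(blobs(clay(c)),uv); p,f=fit([(c,m)],WT,(*plane(c,uv,.02)[0,:2],-1.4),step=(.01,.01,.4)); print("w",p[:2].round(4),np.degrees(p[2]).round(1),round(f,3))
E
python3 -m jog '1 10 -52 0 0;1 10 -52 0 0;1 10 -52 0 0;1 10 -52 0 0;1 8 -52 0 0'; python3 -m jog '1 0 -50 0 0;1 0 -50 0 0;1 0 -40 0 0;1 0 0 0 0;1 0 0 0 0'
python3 - <<'E'
from lib import *
import pickle
c=cap("wrist"); pickle.dump(c,open("w2.pkl","wb")); cv2.imwrite("pics/w2.png",cv2.resize(c["pixels"],(800,600),interpolation=3)[:,:,::-1])
E
```

```text
[[0.6741 0.0444 0.014 ]
 [0.5291 0.021  0.014 ]
 [0.5013 0.2101 0.014 ]
 [0.6481 0.2311 0.014 ]] [0.5881709  0.12667053 0.014     ]
[0.18851064 0.14690991 0.19114649 0.14826711]
[np.float32(14927.0), np.float32(2375.0), np.float32(2119.0)]
tray [0.5897 0.1278] -82.06 0.071
tray [0.5894 0.127 ] -82.05 0.029
tray [0.5839 0.1258] -81.6 0.093
tray [0.5902 0.1334] -81.72 0.066
(array([0.56776127, 0.27169614, 0.04264067]), np.float64(6.7557331986630285))
w [0.457  0.1754] -80.8 0.181
w [0.4305 0.2538] -99.6 0.165
time_s: 2.62
tcp_pos: [0.5704, -0.0902, 0.3305]
ee_rot: [[0.145, -0.989, 0.0], [-0.989, -0.145, 0.0], [-0.0, -0.0, -1.0]]
wrist_force: [1.0, 0.3, -0.3]
gripper_width: 1.0
gripper_force: 0.0
time_s: 3.25
tcp_pos: [0.5704, -0.2288, 0.3303]
ee_rot: [[0.143, -0.99, -0.0], [-0.99, -0.143, 0.0], [-0.0, 0.0, -1.0]]
wrist_force: [0.0, 0.8, 0.7]
gripper_width: 0.996
gripper_force: 0.0
```

View pics/w2.png

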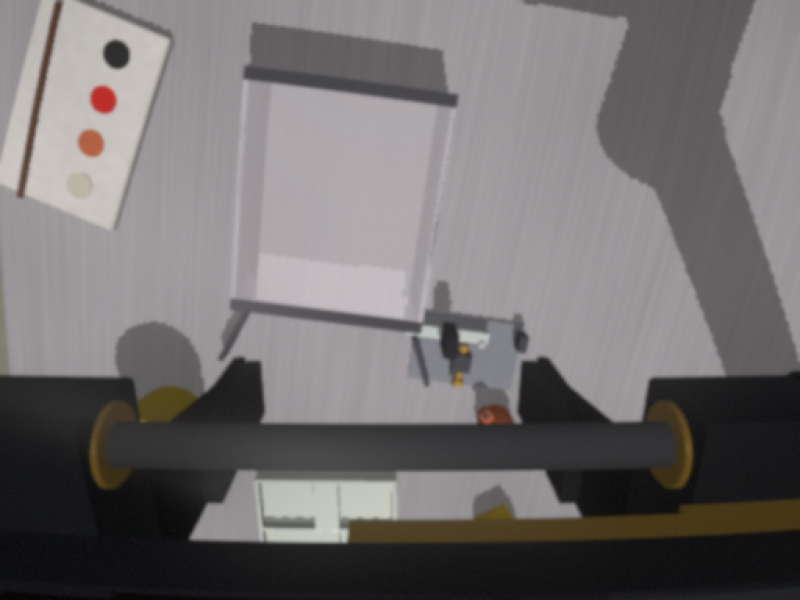

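The wrist picture over the case shows its top corners at about (246,70) and (457,97) at the back, and (233,302) and (421,325) at the mouth. The keeper tab is at (450,340), its bar runs (425–490, 335), and the lamp is half hidden at (493,415). I'll triangulate these against the side view.

Run:
```python
from lib import *
import pickle
c=pickle.load(open("w2.pkl","rb"));D=cap("side");k=.64
d=lambda u:np.array([210+u[0]/5,236+u[1]/5])
Q=[]
for n,a,b in (("mL",(421,325),(300,158)),("mR",(233,302),(605,100)),("bR",(246,70),(762,437)),("bL",(457,97),(398,515))):
    print(n,*tri([(c,np.array(a)*k),(D,d(b))]),plane(c,np.array(a)*k,.061)[0].round(4)); Q.append(plane(c,np.array(a)*k,.061)[0])
print("tab top",tri([(c,np.array((449,333))*k),(D,d((230,145)))]))
for a,b in ((0,1),(1,2),(2,3),(3,0)): v=Q[b]-Q[a];print(np.linalg.norm(v),np.degrees(np.arctan2(v[1],v[0])))
cv2.imwrite("pics/w2c.png",cv2.resize(c["pixels"][30:250,140:345],(745,800))[:600,:,::-1])
x=c["pixels"][25:265,130:350];cv2.imwrite("pics/w2c.png",cv2.resize(x,(550,600),interpolation=3)[:,:,::-1])
```

```text
mL [ 0.53637777 -0.1692517   0.06909477] 0.18178801365596703 [ 0.5356 -0.1667  0.061 ]
mR [ 0.69508362 -0.16646905  0.06666614] 0.9911718751656139 [ 0.6957 -0.1641  0.061 ]
bR [ 0.69825032 -0.34843702  0.06688563] 1.3279703269009309 [ 0.6986 -0.3486  0.061 ]
bL [ 0.53579207 -0.34887879  0.06878644] 2.988794270004913 [ 0.5375 -0.3514  0.061 ]
tab top (array([ 0.50800488, -0.16049073,  0.06883118]), np.float64(6.187445283488773))
0.16015933137044358 0.9488783960430787
0.1845193418043863 -89.12385868582848
0.16113195699990496 -179.00654105026499
0.1846485100633311 90.57440239217671
```

View pics/w2c.png

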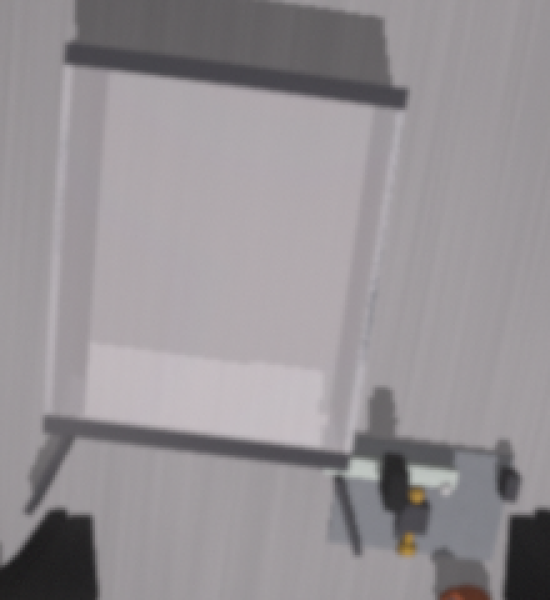

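The crop confirms the case axis at about −89°, with its centre near (0.616, −0.256). The keeper tab needs a closer view, so I'll go there.

```bash
python3 -m jog '1 -20 43 -43 3;1 -20 43 -43 3;1 -20 43 -44 3;1 0 0 0 0;1 0 0 0 0'
python3 - <<'E'
from lib import *
import pickle
c=cap("wrist"); pickle.dump(c,open("w3.pkl","wb")); cv2.imwrite("pics/w3.png",cv2.resize(c["pixels"],(800,600),interpolation=3)[:,:,::-1])
E
```

```text
time_s: 3.98
tcp_pos: [0.5131, -0.1034, 0.2054]
ee_rot: [[0.298, -0.955, 0.003], [-0.955, -0.298, -0.001], [0.001, -0.003, -1.0]]
wrist_force: [0.5, -1.1, -0.1]
gripper_width: 0.997
gripper_force: 0.0
```

View pics/w3.png

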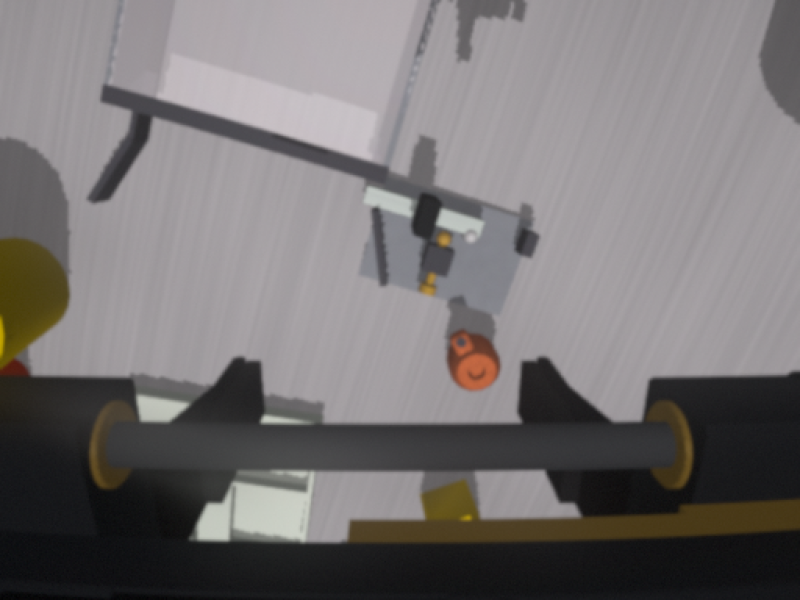

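This view shows the tab as a dark block centred at (427,216). The bar runs from its leading end at (365,195) to (483,228). The lamp body is at (474,368) with its nozzle at (460,345). My roll sign was wrong and I'll correct it. Triangulation next.

Run:
```python
from lib import *
import pickle
w1,w2,w3=[pickle.load(open(f"w{i}.pkl","rb")) for i in (1,2,3)];S=cap("scene");D=cap("side");k=.64
d=lambda u:np.array([210+u[0]/5,236+u[1]/5])
A=lambda u:np.array(u)*k
o=[(w3,A((427,216))),(w2,A((450,340))),(D,d((230,168))),(S,A((344,255)))]
print("tab",*tri(o),tri(o[:2]),tri(o[1:]),tri([o[0],o[2]]))
print("bar lead end",tri([(w3,A((367,197))),(D,d((297,180)))]))
print("lamp top",tri([(w3,A((476,370))),(D,d((73,50)))]), plane(w3,A((476,370)),.034))
print("lamp nozzle tip",plane(w3,A((457,338)),.025), tri([(w3,A((457,338))),(D,d((115,80)))]))
for n,a in (("mL",(387,178)),("mR",(101,98)),("gR",(97,198)),("gL",(383,283))): print(n,plane(w3,A(a),.061 if n[0]=="m" else .022)[0].round(4))
print("mL,mR tri",tri([(w3,A((386,178))),(D,d((297,165)))]),tri([(w3,A((102,90))),(D,d((608,100)))]))
```

```text
tab [ 0.50479835 -0.14651592  0.03378265] 2.5986403656595933 (array([ 0.50370713, -0.14661602,  0.0321806 ]), np.float64(0.09852375132790657)) (array([ 0.50520176, -0.14630534,  0.03375214]), np.float64(2.208769421321894)) (array([ 0.50550209, -0.14790233,  0.03783494]), np.float64(1.4837218652468762))
bar lead end (array([ 0.5435639 , -0.1445604 ,  0.00775385]), np.float64(0.7564945520161908))
lamp top (array([ 0.4410317 , -0.06060081,  0.03764013]), np.float64(0.12069034252393307)) [[ 0.43986157 -0.05915872  0.034     ]]
lamp nozzle tip [[ 0.45758133 -0.0741071   0.025     ]] (array([ 0.45950326, -0.0762032 ,  0.02804856]), np.float64(1.544731120755293))
mL [ 0.5343 -0.1629  0.061 ]
mR [ 0.6979 -0.1591  0.061 ]
gR [ 0.7109 -0.0943  0.022 ]
gL [ 0.5164 -0.0951  0.022 ]
mL,mR tri (array([ 0.53594544, -0.16274486,  0.05335183]), np.float64(1.2650394997318428)) (array([ 0.69980109, -0.16321933,  0.05937235]), np.float64(0.731714789435916))
```

Keeper reads ≈0.030 (tab at (0.505, −0.1465)). I'll turn to the case axis, descend around the tab, close, and pull it back 30 mm.

```bash
python3 -m jog '0.5 -4 -20 0 -8;0.5 -4 -20 0 -8.4;0.5 0 0 -50 0;0.5 0 0 -50 0;0.5 0 0 0 0'; python3 -m jog '0.5 0 0 -40 0;0.5 0 0 -28 0;0.5 0 0 0 0;0 0 0 0 0;0 0 0 0 0'
```

```text
time_s: 4.75
tcp_pos: [0.5019, -0.145, 0.1016]
ee_rot: [[0.012, -1.0, -0.007], [-1.0, -0.012, 0.0], [-0.0, 0.007, -1.0]]
wrist_force: [-0.5, 0.1, 0.8]
gripper_width: 0.541
gripper_force: 0.0
time_s: 5.38
tcp_pos: [0.5055, -0.1444, 0.0381]
ee_rot: [[0.014, -1.0, 0.004], [-1.0, -0.014, -0.0], [0.0, -0.004, -1.0]]
wrist_force: [-0.0, 0.4, -0.5]
gripper_width: 0.349
gripper_force: 0.0
```

```bash
python3 -m jog '0 0 0 0 0;0 0 0 0 0;0 -10 0 0 0;0 -10 0 0 0;0 -8 0 0 0';python3 -m jog '0 -3 0 0 0;0 0 0 0 0'
```

```text
time_s: 6.0
tcp_pos: [0.4759, -0.1445, 0.0366]
ee_rot: [[0.014, -1.0, 0.002], [-1.0, -0.014, -0.0], [0.0, -0.002, -1.0]]
wrist_force: [4.6, -2.2, 1.8]
gripper_width: 0.136
gripper_force: 30.0
time_s: 6.25
tcp_pos: [0.4758, -0.1445, 0.0367]
ee_rot: [[0.015, -1.0, 0.007], [-1.0, -0.015, -0.001], [0.001, -0.007, -1.0]]
wrist_force: [6.4, -2.5, -2.0]
gripper_width: 0.136
gripper_force: 30.0
```

The keeper is at its back stop (force rises, tab at x = 0.4758). I'll release, rise, turn towards the lamp, and check the finds again.

```bash
cat > chk.py <<'E'
from lib import *
S=cap("scene");D=cap("side")
for c,n in ((S,"S"),(D,"D")):
    for b in blobs(clay(c),60):
        z=.02; p=plane(c,b[0],z)[0]
        if .35<p[0]<.7 and -.4<p[1]<.4: print(n,b[0],b[1],p[:2].round(3))
E
python3 -m jog '0.4 0 0 0 0;0.5 0 0 0 0;0.6 0 0 40 0;0.8 0 0 50 0;0.8 -7 17 20 9.8'; python3 -m jog '0.8 -7 17 0 9.8;0.8 -7 17 0 9.8;0.8 -7 17 0 9.8;0.8 -7 17 0 9.8;0.8 0 0 0 0'; python3 chk.py
```

```text
time_s: 6.88
tcp_pos: [0.4658, -0.1275, 0.148]
ee_rot: [[0.187, -0.982, 0.002], [-0.982, -0.187, 0.0], [0.0, -0.002, -1.0]]
wrist_force: [0.2, 0.3, -0.8]
gripper_width: 0.619
gripper_force: 0.0
time_s: 7.5
tcp_pos: [0.4359, -0.0588, 0.1454]
ee_rot: [[0.764, -0.645, -0.003], [-0.645, -0.764, -0.0], [-0.002, 0.002, -1.0]]
wrist_force: [-0.3, 0.2, 0.1]
gripper_width: 0.796
gripper_force: 0.0
S [251.4 170.3] 106 [ 0.445 -0.054]
S [301.6 202.4] 234 [0.46  0.178]
S [328.7 210.3] 260 [0.433 0.256]
S [350.8 226. ] 284 [0.445 0.34 ]
D [224.9 250. ] 153 [ 0.441 -0.061]
```

```bash
python3 -m jog '0.65 4 0 -40 0;0.65 0 0 -40 0;0.65 0 0 -30 0;0.65 0 0 -15 0;0.65 0 0 0 0'; python3 -m jog '0 0 0 0 0;0 0 0 0 0;0 0 0 0 0;0 0 0 0 0;0 0 0 0 0'
```

```text
time_s: 8.22
tcp_pos: [0.4408, -0.0601, 0.0198]
ee_rot: [[0.762, -0.647, -0.004], [-0.647, -0.762, -0.001], [-0.003, 0.003, -1.0]]
wrist_force: [0.2, 0.5, 0.5]
gripper_width: 0.653
gripper_force: 0.0
time_s: 8.85
tcp_pos: [0.4423, -0.0592, 0.0217]
ee_rot: [[0.764, -0.645, 0.001], [-0.645, -0.764, 0.0], [0.001, -0.001, -1.0]]
wrist_force: [-0.6, -0.9, 6.2]
gripper_width: 0.403
gripper_force: 30.0
```

```bash
python3 -m jog '0 0 0 40 0;0 0 0 40 0;0 28 31 0 -10.5;0 28 31 0 -10.5;0 28 31 0 -10.5'; python3 -m jog '0 29 31 0 -10.5;0 0 0 0 0;0 0 0 0 0'
```

```text
time_s: 9.48
tcp_pos: [0.5263, 0.0347, 0.1011]
ee_rot: [[0.308, -0.952, -0.0], [-0.952, -0.308, 0.0], [-0.0, -0.0, -1.0]]
wrist_force: [0.5, -0.2, -0.9]
gripper_width: 0.406
gripper_force: 30.0
time_s: 9.85
tcp_pos: [0.5539, 0.0645, 0.1003]
ee_rot: [[0.136, -0.991, -0.002], [-0.991, -0.136, -0.0], [0.0, 0.002, -1.0]]
wrist_force: [-0.5, 0.6, -0.1]
gripper_width: 0.402
gripper_force: 30.0
```

```bash
python3 -m jog '0 1 0 -35 0;0 0 0 -25 0;0 0 0 -13 0;0 0 0 0 0;0 0 0 0 0'; python3 -m jog '0.55 0 0 0 0;0.55 0 0 0 0;0.55 0 0 0 0'; python3 -m jog '0.6 0 0 40 0;0.8 0 0 60 0;0.8 -30 40 0 0;0.8 -30 40 0 0;0.8 0 0 0 0';python3 chk.py
```

```text
time_s: 10.48
tcp_pos: [0.5564, 0.0647, 0.029]
ee_rot: [[0.136, -0.991, 0.002], [-0.991, -0.136, 0.0], [-0.0, -0.002, -1.0]]
wrist_force: [0.1, -0.0, 0.0]
gripper_width: 0.404
gripper_force: 30.0
time_s: 10.85
tcp_pos: [0.5561, 0.0648, 0.0285]
ee_rot: [[0.136, -0.991, 0.001], [-0.991, -0.136, 0.0], [-0.0, -0.001, -1.0]]
wrist_force: [0.3, 1.2, 0.3]
gripper_width: 0.543
gripper_force: 0.0
time_s: 11.48
tcp_pos: [0.4944, 0.1466, 0.1286]
ee_rot: [[0.14, -0.99, 0.0], [-0.99, -0.14, 0.001], [-0.001, -0.0, -1.0]]
wrist_force: [1.3, -0.0, 0.5]
gripper_width: 0.795
gripper_force: 0.0
S [301.6 202.4] 234 [0.46  0.178]
S [251.8 199.8] 135 [0.556 0.066]
S [328.7 210.3] 261 [0.433 0.256]
S [350.8 226.1] 283 [0.445 0.34 ]
D [212.3 180.4] 358 [0.445 0.216]
D [256.2 208.6] 108 [0.557 0.068]
```

Lamp seated in cell 5. Next is weight a at (0.458, 0.1765), yaw ≈ −81.

```bash
python3 -m jog '0.8 -36 30 -20 0;0.8 0 0 -40 0;0.8 0 0 -30 0;0.8 0 0 -15 0;0.8 0 0 0 0'; python3 -m jog '0 0 0 0 0;0 0 0 0 0;0 0 0 0 0;0 0 0 0 0;0 0 0 0 0'
```

```text
time_s: 12.2
tcp_pos: [0.4599, 0.1734, 0.0218]
ee_rot: [[0.134, -0.991, -0.003], [-0.991, -0.134, -0.002], [0.002, 0.003, -1.0]]
wrist_force: [1.0, -0.4, 0.3]
gripper_width: 0.806
gripper_force: 0.0
time_s: 12.82
tcp_pos: [0.4598, 0.1747, 0.0234]
ee_rot: [[0.136, -0.991, -0.0], [-0.991, -0.136, -0.0], [0.0, 0.0, -1.0]]
wrist_force: [-0.8, -0.9, 2.4]
gripper_width: 0.408
gripper_force: 30.0
```

```bash
python3 -m jog '0 0 0 40 0;0 0 0 20 0;0 44 -27 0 0;0 44 -27 0 0;0 0 0 0 0'; python3 -m jog '0 0 0 -30 0;0 0 0 -20 0;0 0 0 -4 0;0 0 0 0 0;0 0 0 0 0'; python3 -m jog '0.55 0 0 0 0;0.55 0 0 0 0;0.55 0 0 0 0;0.6 0 0 40 0;0.8 0 0 60 0';python3 -m jog '0.8 -55 40 0 0;0.8 -55 40 0 0;0.8 0 0 0 0'; python3 chk.py
```

```text
time_s: 13.45
tcp_pos: [0.5503, 0.1193, 0.0827]
ee_rot: [[0.132, -0.991, 0.001], [-0.991, -0.132, 0.0], [-0.0, -0.001, -1.0]]
wrist_force: [-1.1, -0.0, -1.0]
gripper_width: 0.411
gripper_force: 30.0
time_s: 14.08
tcp_pos: [0.5484, 0.1212, 0.0301]
ee_rot: [[0.136, -0.991, 0.002], [-0.991, -0.136, 0.001], [-0.001, -0.002, -1.0]]
wrist_force: [-0.4, -0.5, -1.6]
gripper_width: 0.413
gripper_force: 30.0
time_s: 14.7
tcp_pos: [0.5466, 0.1201, 0.1284]
ee_rot: [[0.135, -0.991, -0.005], [-0.991, -0.135, -0.002], [0.002, 0.005, -1.0]]
wrist_force: [1.4, 0.9, 0.8]
gripper_width: 0.645
gripper_force: 0.0
time_s: 15.08
tcp_pos: [0.4441, 0.1958, 0.1296]
ee_rot: [[0.14, -0.99, -0.0], [-0.99, -0.14, 0.001], [-0.001, 0.0, -1.0]]
wrist_force: [0.4, 0.1, 0.1]
gripper_width: 0.792
gripper_force: 0.0
S [251.6 199.9] 139 [0.556 0.066]
S [267.3 206.8] 237 [0.547 0.122]
S [328.7 210.3] 260 [0.433 0.256]
S [350.8 226.1] 284 [0.445 0.34 ]
D [206.8 165.9] 311 [0.436 0.29 ]
D [252.3 200.9] 301 [0.552 0.101]
```

Weight a is in cell 4. Next is weight b at (0.4315, 0.255), yaw ≈ −99.

```bash
python3 -m jog '0.8 -7 30 0 -8.5;0.8 -6 29 -15 -8.5;0.8 0 0 -40 0;0.8 0 0 -35 0;0.8 0 0 -16 0'; python3 -m jog '0.8 0 0 0 0;0 0 0 0 0;0 0 0 0 0;0 0 0 0 0;0 0 0 0 0'; python3 -m jog '0 0 0 0 0'
```

```text
time_s: 15.8
tcp_pos: [0.4343, 0.2517, 0.0207]
ee_rot: [[-0.163, -0.987, -0.002], [-0.987, 0.163, -0.003], [0.003, 0.002, -1.0]]
wrist_force: [0.5, -0.2, 0.3]
gripper_width: 0.802
gripper_force: 0.0
time_s: 16.42
tcp_pos: [0.4337, 0.2533, 0.0235]
ee_rot: [[-0.16, -0.987, 0.0], [-0.987, 0.16, 0.0], [-0.0, -0.0, -1.0]]
wrist_force: [-1.2, -0.2, 0.8]
gripper_width: 0.431
gripper_force: 0.3
time_s: 16.55
tcp_pos: [0.4337, 0.2533, 0.0234]
ee_rot: [[-0.16, -0.987, 0.0], [-0.987, 0.16, 0.0], [-0.0, -0.0, -1.0]]
wrist_force: [-1.3, -0.3, 3.4]
gripper_width: 0.409
gripper_force: 30.0
```

```bash
python3 -m jog '0 0 0 40 0;0 0 0 20 0;0 52 -36 0 8.5;0 53 -36 0 8.5;0 0 0 0 0'; python3 -m jog '0 0 0 -30 0;0 0 0 -20 0;0 0 0 -4 0;0 0 0 0 0;0 0 0 0 0'; python3 -m jog '0.55 0 0 0 0;0.55 0 0 0 0;0.55 0 0 0 0;0.6 0 0 40 0;0.8 0 0 60 0';python3 -m jog '0.8 -47 42 0 0;0.8 -47 42 0 0;0.8 0 42 0 0;0.8 0 0 0 0'; python3 chk.py
```

```text
time_s: 17.18
tcp_pos: [0.5396, 0.1804, 0.0827]
ee_rot: [[0.131, -0.991, 0.001], [-0.991, -0.131, 0.0], [-0.0, -0.001, -1.0]]
wrist_force: [-0.2, -0.4, -0.6]
gripper_width: 0.413
gripper_force: 30.0
time_s: 17.8
tcp_pos: [0.5374, 0.1832, 0.0301]
ee_rot: [[0.136, -0.991, 0.002], [-0.991, -0.136, 0.001], [-0.001, -0.002, -1.0]]
wrist_force: [-0.1, -0.1, -0.7]
gripper_width: 0.412
gripper_force: 30.0
time_s: 18.42
tcp_pos: [0.5357, 0.1818, 0.1284]
ee_rot: [[0.135, -0.991, -0.004], [-0.991, -0.135, -0.003], [0.002, 0.005, -1.0]]
wrist_force: [0.4, 0.4, 0.4]
gripper_width: 0.649
gripper_force: 0.0
time_s: 18.92
tcp_pos: [0.4435, 0.3106, 0.1295]
ee_rot: [[0.139, -0.99, 0.002], [-0.99, -0.139, 0.001], [-0.001, -0.002, -1.0]]
wrist_force: [-0.2, -0.6, -0.3]
gripper_width: 0.798
gripper_force: 0.0
S [251.7 199.9] 134 [0.556 0.066]
S [267.3 206.8] 243 [0.547 0.122]
S [285.3 214.9] 264 [0.536 0.183]
S [350.7 226.1] 287 [0.445 0.34 ]
D [207.  157.1] 138 [0.443 0.336]
D [248.9 194. ] 468 [0.548 0.132]
```

Run:
```python
from lib import *
S=cap("scene");D=cap("side")
vs=[(S,near(blobs(clay(S)),(351,226))),(D,near(blobs(clay(D)),(207,157)))]
for a in (-80,-100,-120,-60):
    p,f=fit(vs,WT,(.443,.337,np.radians(a)),step=(.006,.006,.3));print(p[:2].round(4),np.degrees(p[2]).round(1),round(f,3))
```

```text
[0.4432 0.3385] -91.4 0.166
[0.4421 0.3374] -91.2 0.164
[0.4426 0.3373] -91.4 0.169
[0.443  0.3379] -88.7 0.166
```

```bash
python3 -m jog '0.8 0 27 0 -9;0.8 0 0 -40 0;0.8 0 0 -40 0;0.8 0 0 -26 0;0.8 0 0 0 0'; python3 -m jog '0 0 0 0 0;0 0 0 0 0;0 0 0 0 0;0 0 0 0 0;0 0 0 0 0'
```

```text
time_s: 19.75
tcp_pos: [0.4431, 0.3325, 0.0211]
ee_rot: [[-0.023, -1.0, -0.003], [-1.0, 0.023, -0.004], [0.004, 0.003, -1.0]]
wrist_force: [0.1, -0.0, 0.3]
gripper_width: 0.798
gripper_force: 0.0
time_s: 20.38
tcp_pos: [0.4437, 0.335, 0.0236]
ee_rot: [[-0.021, -1.0, 0.0], [-1.0, 0.021, 0.0], [-0.0, -0.0, -1.0]]
wrist_force: [-0.4, -0.6, 3.2]
gripper_width: 0.414
gripper_force: 30.0
```

```bash
python3 -m jog '0 0 0 40 0;0 0 0 40 0;0 37 -41 0 3;0 37 -41 0 3;0 37 -41 0 3'; python3 -m jog '0 37 -41 0 0;0 39 -41 0 0;0 0 0 0 0;0 0 0 0 0'; python3 chk.py
```

```text
time_s: 21.0
tcp_pos: [0.5554, 0.2108, 0.103]
ee_rot: [[0.138, -0.99, -0.0], [-0.99, -0.138, 0.0], [-0.0, 0.0, -1.0]]
wrist_force: [0.5, 0.8, -1.3]
gripper_width: 0.417
gripper_force: 30.0
time_s: 21.5
tcp_pos: [0.6301, 0.1296, 0.1023]
ee_rot: [[0.135, -0.991, -0.002], [-0.991, -0.135, -0.0], [0.0, 0.002, -1.0]]
wrist_force: [-0.3, 0.8, -0.7]
gripper_width: 0.411
gripper_force: 30.0
S [249.9 199.9] 232 [0.56  0.063]
S [267.4 206.8] 241 [0.546 0.122]
S [285.4 214.8] 259 [0.536 0.183]
D [277.6 172.1] 165 [0.663 0.213]
D [248.7 193.7] 477 [0.548 0.133]
```

```bash
python3 -m jog '0 1 1 -35 0;0 0 0 -25 0;0 0 0 -13 0;0 0 0 0 0;0 0 0 0 0'; python3 -m jog '0.55 0 0 0 0;0.55 0 0 0 0;0.55 0 0 0 0;0.6 0 0 40 0;0.8 0 0 60 0';python3 -m jog '0.8 -20 40 40 0;0.8 -20 40 40 0;0.8 0 0 30 0;0.8 0 0 0 0;0.8 0 0 0 0'
python3 - <<'E'
from lib import *
import pickle
c=cap("wrist"); pickle.dump(c,open("w4.pkl","wb")); cv2.imwrite("pics/w4.png",cv2.resize(c["pixels"],(800,600),interpolation=3)[:,:,::-1])
E
```

```text
time_s: 22.22
tcp_pos: [0.6323, 0.1315, 0.0312]
ee_rot: [[0.136, -0.991, 0.002], [-0.991, -0.136, 0.001], [-0.0, -0.002, -1.0]]
wrist_force: [0.5, -0.4, 0.1]
gripper_width: 0.41
gripper_force: 30.0
time_s: 22.85
tcp_pos: [0.6303, 0.1302, 0.1291]
ee_rot: [[0.135, -0.991, -0.005], [-0.991, -0.135, -0.002], [0.001, 0.005, -1.0]]
wrist_force: [1.4, 0.8, 0.1]
gripper_width: 0.64
gripper_force: 0.0
time_s: 23.48
tcp_pos: [0.5911, 0.2105, 0.2392]
ee_rot: [[0.135, -0.991, -0.002], [-0.991, -0.135, -0.0], [0.0, 0.002, -1.0]]
wrist_force: [0.1, -0.8, 0.2]
gripper_width: 0.798
gripper_force: 0.0
```

View pics/w4.png

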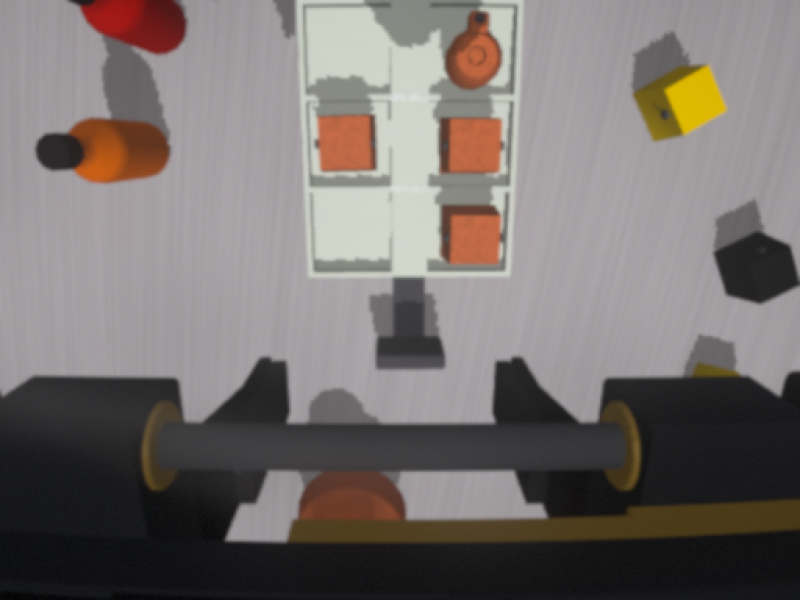

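The picture shows all four finds in cells 5 (lamp), 4, 3 and 1. The handle plate is at (410,352). No clay pieces remain on the bench. I'll grip the plate across its 50 mm width, so no large turn is needed and the body stays clear of the jug.

Run:
```python
from lib import *
import pickle
c=pickle.load(open("w4.pkl","rb"));S=cap("scene");D=cap("side");A=lambda u:np.array(u)*.64
q=plane(c,[A(u) for u in ((308,276),(511,276),(523,0),(378,337),(443,337),(376,368),(445,368))],.014);print(q[:2].round(4))
v=q[0]-q[1];print(np.degrees(np.arctan2(v[1],v[0])),np.linalg.norm(v),q[:2].mean(0))
print("handle",plane(c,[A((410,337)),A((410,356)),A((378,350)),A((443,350))],.046).round(4))
print(tri([(c,A((410,346))),(S,A((476,359))),(D,A((385,247)))]))
for n,cc in(("S",S),("D",D)): pass
print("jug",tri([(S,np.array((346.4,265.1))),(D,np.array((245.2,130.7)))]))
```

```text
[[0.6501 0.2313 0.014 ]
 [0.5008 0.211  0.014 ]]
7.75629251133923 0.1506716911548583 [0.57548355 0.22117418 0.014     ]
handle [[0.5711 0.2572 0.046 ]
 [0.569  0.2714 0.046 ]
 [0.5921 0.2699 0.046 ]
 [0.5466 0.2637 0.046 ]]
(array([0.56833688, 0.27205122, 0.04273404]), np.float64(6.640698502172521))
jug (array([0.59593767, 0.42443997, 0.04853264]), np.float64(0.3663552551078818))
```

```bash
python3 -m jog '1 -12 33 -30 0;1 -11 33 -30 0;1 0 0 -50 0;1 0 0 -50 0;1 0 0 -30 0'; python3 -m jog '1 0 0 -20 0;1 0 0 -8 0;1 0 0 0 0;0.4 0 0 0 0;0.4 0 0 0 0'; python3 -m jog '0 0 0 0 0;0 0 0 0 0;0 0 0 0 0'
```

```text
time_s: 24.25
tcp_pos: [0.5671, 0.2754, 0.0461]
ee_rot: [[0.135, -0.991, -0.005], [-0.991, -0.135, -0.003], [0.003, 0.005, -1.0]]
wrist_force: [0.2, 0.3, 0.2]
gripper_width: 0.999
gripper_force: 0.0
time_s: 24.88
tcp_pos: [0.5692, 0.2772, 0.0232]
ee_rot: [[0.135, -0.991, 0.002], [-0.991, -0.135, 0.001], [-0.001, -0.002, -1.0]]
wrist_force: [-0.0, -0.5, -0.7]
gripper_width: 0.855
gripper_force: 0.0
time_s: 25.25
tcp_pos: [0.5685, 0.2768, 0.0223]
ee_rot: [[0.135, -0.991, -0.0], [-0.991, -0.135, -0.0], [0.0, 0.0, -1.0]]
wrist_force: [-1.3, 0.6, 1.8]
gripper_width: 0.569
gripper_force: 30.0
```

```bash
python3 -m jog '0 5 -10 0 -1;0 7 -14 0 -1;0 7 -14 0 -1;0 7 -14 0 -1;0 7 -14 0 -1'; python3 -m jog '0 7 -14 0 -1;0 5 -12 0 -1;0 1 -5 0 0;0 0 0 0 0;0 0 0 0 0'
python3 - <<'E'
from lib import *
import pickle
S=cap("scene");D=cap("side");c=cap("wrist")
def gr(c):
    p=cv2.GaussianBlur(c["pixels"],(0,0),1).astype(int); return (p[...,1]-p[...,2]>2)&(p[...,1]-p[...,0]>2)&(p[...,1]>110)
cv2.imwrite("pics/w5.png",cv2.resize(c["pixels"],(800,600),interpolation=3)[:,:,::-1]); pickle.dump(c,open("w5.pkl","wb"))
E
```

```text
time_s: 25.88
tcp_pos: [0.6024, 0.2099, 0.0223]
ee_rot: [[0.047, -0.999, 0.0], [-0.999, -0.047, 0.0], [-0.0, -0.0, -1.0]]
wrist_force: [-1.8, 4.9, 0.7]
gripper_width: 0.567
gripper_force: 30.0
time_s: 26.5
tcp_pos: [0.6149, 0.1788, 0.0223]
ee_rot: [[0.014, -1.0, -0.0], [-1.0, -0.014, -0.002], [0.002, 0.0, -1.0]]
wrist_force: [1.3, -2.4, 3.8]
gripper_width: 0.57
gripper_force: 30.0
```

View pics/w5.png

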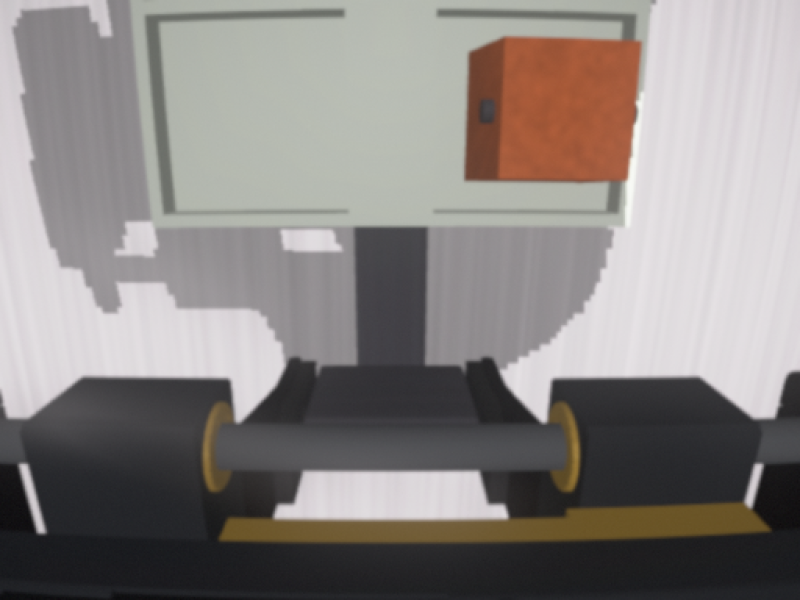

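```bash
python3 -m jog '0 -1 -12 0 0;0 -1 -16 0 0;0 -1 -16 0 0;0 0 -16 0 0;0 0 -15 0 0'; python3 -m jog '0 0 -12 0 0;0 0 -12 0 0;0 0 -12 0 0;0 0 -10 0 0;0 0 0 0 0'
python3 - <<'E'
from lib import *
import pickle
D=cap("side");c=cap("wrist");S=cap("scene")
cv2.imwrite("pics/s6.png",cv2.resize(D["pixels"][150:350,210:400],(570,600),interpolation=3)[:,:,::-1]); pickle.dump(D,open("d6.pkl","wb")); cv2.imwrite("pics/w6.png",c["pixels"][:,:,::-1]);
E
```

```text
time_s: 27.28
tcp_pos: [0.6117, 0.1046, 0.0223]
ee_rot: [[0.014, -1.0, 0.001], [-1.0, -0.014, 0.001], [-0.001, -0.001, -1.0]]
wrist_force: [0.1, 4.7, 4.3]
gripper_width: 0.57
gripper_force: 30.0
time_s: 27.9
tcp_pos: [0.6116, 0.0573, 0.0222]
ee_rot: [[0.013, -1.0, -0.0], [-1.0, -0.013, -0.001], [0.001, 0.0, -1.0]]
wrist_force: [1.1, -1.2, 4.2]
gripper_width: 0.57
gripper_force: 30.0
```

View pics/s6.png

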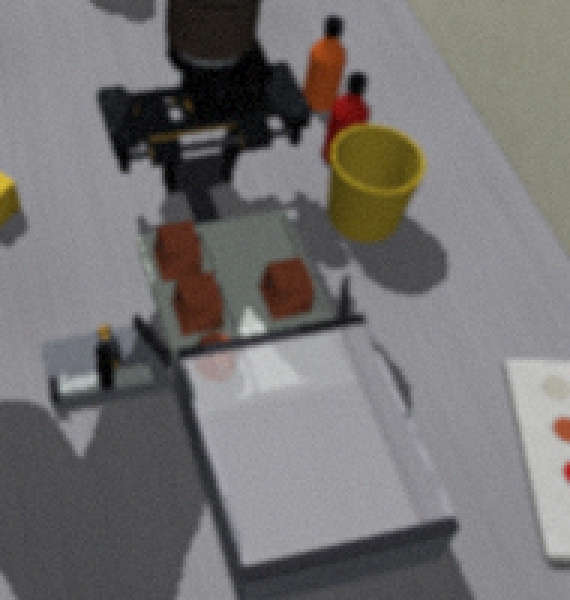

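The side crop shows the tray about 28 mm inside the mouth, squarely placed, with the keeper back and the finds upright. The gripper body will pass near the cup, so I'll check that clearance first.

Run:
```python
from lib import *
import pickle
D=pickle.load(open("d6.pkl","rb"))
t=np.linspace(0,2*np.pi,40); C=np.vstack([np.c_[.045*np.cos(t),.045*np.sin(t),0*t+.085],np.c_[.033*np.cos(t),.033*np.sin(t),0*t]])
h=hsv(D);m=(h[...,0]>20)&(h[...,0]<35)&(h[...,1]>120)&(h[...,2]>50)
b=max(blobs(m),key=lambda b:b[1]);print(b[0],b[1])
for r0 in (.033,.040,.045):
    C[40:,:2]=C[:40,:2]*r0/.045
    print(r0,fit([(D,fillh(b[2]))],C,(.765,-.015,0)))
# gripper body edge right in side view
p=lambda u:np.array([210+u[0]/3,150+u[1]/3])
print(plane(D,p((305,130)),.09),plane(D,p((305,130)),.13))
c=cv2.imread("pics/w6.png"); hh=cv2.cvtColor(c,cv2.COLOR_BGR2HSV); mm=(hh[...,0]>20)&(hh[...,0]<35)&(hh[...,1]>120); print([(q[0],q[1]) for q in blobs(mm,100)])
```

```text
[333.6 209.9] 947
0.033 (array([ 0.76705672, -0.01056452, -0.06116578]), np.float64(0.052318274974823))
0.04 (array([ 0.77037989, -0.00413117, -0.32373935]), np.float64(0.13766014575958252))
0.045 (array([ 0.77136585, -0.00112227,  0.22354528]), np.float64(0.20019012689590454))
[[0.71009779 0.03239244 0.09      ]] [[ 0.69165685 -0.00374771  0.13      ]]
[(array([ 10.5, 125.7]), np.int32(2060))]
```

Cup edge is at x ≈ 0.722 and the body edge at 0.708, which is enough. Sliding on in.

```bash
python3 -m jog '0 0 -10 0 0;0 1 -12 0 0;0 0 -12 0 0;0 0 -12 0 0;0 0 -12 0 0'; python3 -m jog '0 0 -12 0 0;0 1 -12 0 0;0 0 -12 0 0;0 0 -12 0 0;0 0 -12 0 0'
```

```text
time_s: 28.68
tcp_pos: [0.6129, 0.0022, 0.0222]
ee_rot: [[0.014, -1.0, 0.001], [-1.0, -0.014, 0.002], [-0.002, -0.001, -1.0]]
wrist_force: [0.6, 6.5, 5.4]
gripper_width: 0.572
gripper_force: 30.0
time_s: 29.3
tcp_pos: [0.6138, -0.0577, 0.0222]
ee_rot: [[0.014, -1.0, 0.0], [-1.0, -0.014, 0.002], [-0.002, -0.0, -1.0]]
wrist_force: [-0.4, 5.3, 5.9]
gripper_width: 0.57
gripper_force: 30.0
```

```bash
python3 -m jog '0 0 -12 0 0;0 0 -10 0 0;0 0 -8 0 0;0 0 -5 0 0;0 0 -3 0 0'; python3 -m jog '0 0 -3 0 0;0 0 -3 0 0;0 0 0 0 0'
```

```text
time_s: 29.92
tcp_pos: [0.6138, -0.0956, 0.0223]
ee_rot: [[0.014, -1.0, 0.0], [-1.0, -0.014, 0.002], [-0.002, -0.0, -1.0]]
wrist_force: [-0.1, 6.4, 6.1]
gripper_width: 0.571
gripper_force: 30.0
time_s: 30.3
tcp_pos: [0.6138, -0.1018, 0.0223]
ee_rot: [[0.014, -1.0, 0.0], [-1.0, -0.014, 0.001], [-0.001, -0.0, -1.0]]
wrist_force: [-1.0, 4.2, 6.4]
gripper_width: 0.573
gripper_force: 30.0
```

```bash
python3 -m jog '0 0 -2 0 0;0 0 -1 0 0;0 0 0 0 0'; python3 -m jog '0 0 -2 0 0;0 0 0 0 0';python3 -m jog '0 0 -2 0 0;0 0 0 0 0'
```

```text
time_s: 30.68
tcp_pos: [0.6139, -0.1024, 0.0223]
ee_rot: [[0.014, -1.0, 0.001], [-1.0, -0.014, 0.004], [-0.004, -0.001, -1.0]]
wrist_force: [-0.4, 13.3, 7.5]
gripper_width: 0.569
gripper_force: 30.0
time_s: 30.92
tcp_pos: [0.6146, -0.1027, 0.0222]
ee_rot: [[0.014, -1.0, 0.002], [-1.0, -0.014, 0.005], [-0.005, -0.002, -1.0]]
wrist_force: [1.4, 19.1, 6.4]
gripper_width: 0.577
gripper_force: 30.0
time_s: 31.18
tcp_pos: [0.6147, -0.1029, 0.0222]
ee_rot: [[0.014, -1.0, 0.003], [-1.0, -0.014, 0.007], [-0.007, -0.003, -1.0]]
wrist_force: [-1.2, 26.7, 7.7]
gripper_width: 0.576
gripper_force: 30.0
```

The force is rising at a firm stop 2–3 mm from where I predicted home, so the tray is against the back. I'll relieve the push, release, rise and look.

```bash
python3 -m jog '0 0 4 0 0;0 0 0 0 0;0.8 0 0 0 0;0.8 0 0 0 0;0.8 0 0 0 0'; python3 -m jog '0.8 0 0 40 0;0.8 0 0 50 0;0.8 0 0 50 0;0.8 -20 30 40 0;0.8 -20 30 0 0'; python3 -m jog '0.8 -20 30 0 0;0.8 0 0 0 0;0.8 0 0 0 0'
python3 - <<'E'
from lib import *
import pickle
c=cap("wrist"); pickle.dump(c,open("w7.pkl","wb")); cv2.imwrite("pics/w7.png",cv2.resize(c["pixels"],(800,600),interpolation=3)[:,:,::-1])
E
```

```text
time_s: 31.8
tcp_pos: [0.6127, -0.1067, 0.0212]
ee_rot: [[0.013, -1.0, -0.002], [-1.0, -0.013, -0.0], [0.0, 0.002, -1.0]]
wrist_force: [0.5, -1.0, -0.6]
gripper_width: 0.776
gripper_force: 0.0
time_s: 32.42
tcp_pos: [0.5749, -0.0462, 0.2057]
ee_rot: [[0.012, -1.0, 0.007], [-1.0, -0.012, 0.001], [-0.0, -0.007, -1.0]]
wrist_force: [0.2, 0.8, -0.5]
gripper_width: 0.8
gripper_force: 0.0
time_s: 32.8
tcp_pos: [0.5538, -0.0166, 0.202]
ee_rot: [[0.013, -1.0, -0.0], [-1.0, -0.013, -0.0], [0.0, 0.0, -1.0]]
wrist_force: [-0.4, 0.1, 0.8]
gripper_width: 0.797
gripper_force: 0.0
```

View pics/w7.png

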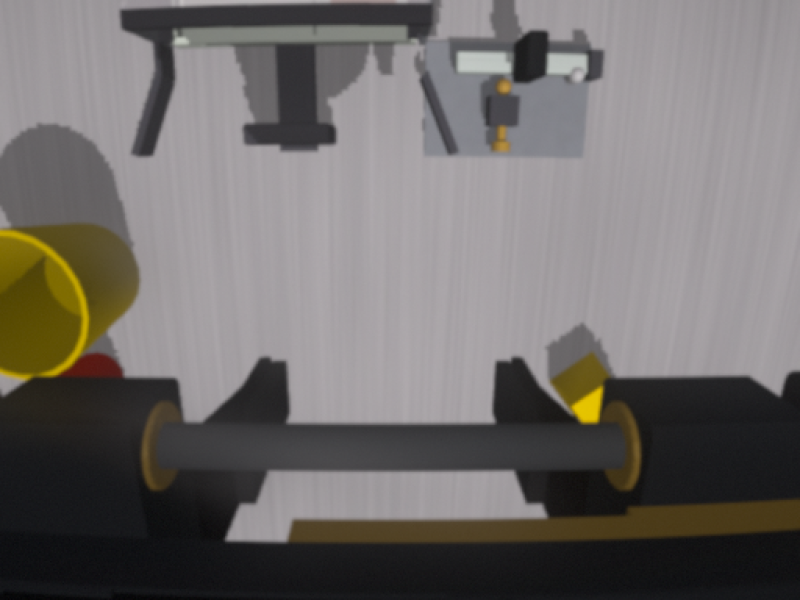

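The picture shows the tray end wall just under the lintel with its lower edge at (300,43), and the handle outwards at (290,135). The keeper is back, with its bar from (457,60) to (588,65) and the tab at (531,57). I'll compare the end wall with the bar.

Run:
```python
from lib import *
import pickle
c=pickle.load(open("w7.pkl","rb"));A=lambda u:np.array(u)*.64
print("tray wall foot",plane(c,[A((190,44)),A((300,43)),A((405,40))],0).round(4))
print("tray wall top z14",plane(c,[A((190,30)),A((300,28)),A((405,25))],.014).round(4))
for z in(.012,.016): print("bar back/front edge",plane(c,[A((459,51)),A((459,72))],z).round(4))
print("handle top",plane(c,[A((246,130)),A((334,130))],.046).round(4))
```

```text
tray wall foot [[ 0.6833 -0.1594  0.    ]
 [ 0.6131 -0.1593  0.    ]
 [ 0.5473 -0.1616  0.    ]]
tray wall top z14 [[ 0.6778 -0.1649  0.014 ]
 [ 0.6106 -0.1654  0.014 ]
 [ 0.5477 -0.1675  0.014 ]]
bar back/front edge [[ 0.5146 -0.1537  0.012 ]
 [ 0.5141 -0.1416  0.012 ]]
bar back/front edge [[ 0.5151 -0.153   0.016 ]
 [ 0.5146 -0.141   0.016 ]]
handle top [[ 0.6375 -0.1049  0.046 ]
 [ 0.5874 -0.105   0.046 ]]
```

The wall-to-bar gap is about 6.5 mm against 6 nominal, so the tray is home. Now the keeper.

```bash
python3 -m jog '0.5 -26 -42 0 0;0.5 -26 -43 0 0;0.5 -26 -43 -20 0;0.5 0 0 -50 0;0.5 0 0 -40 0'; python3 -m jog '0.5 0 0 -40 0;0.5 0 0 -15 0;0.5 0 0 0 0;0 0 0 0 0;0 0 0 0 0';python3 -m jog '0 0 0 0 0;0 0 0 0 0'
```

```text
time_s: 33.48
tcp_pos: [0.4752, -0.1459, 0.0906]
ee_rot: [[0.01, -1.0, -0.0], [-1.0, -0.01, -0.0], [0.0, 0.0, -1.0]]
wrist_force: [0.8, -0.4, 0.2]
gripper_width: 0.504
gripper_force: 0.0
time_s: 34.1
tcp_pos: [0.4765, -0.1444, 0.0381]
ee_rot: [[0.013, -1.0, 0.002], [-1.0, -0.013, -0.0], [0.0, -0.002, -1.0]]
wrist_force: [-0.4, 0.1, 0.2]
gripper_width: 0.348
gripper_force: 0.0
time_s: 34.35
tcp_pos: [0.476, -0.1441, 0.0376]
ee_rot: [[0.014, -1.0, 0.001], [-1.0, -0.014, 0.0], [0.0, -0.001, -1.0]]
wrist_force: [1.2, -0.2, 0.1]
gripper_width: 0.134
gripper_force: 30.1
```

```bash
python3 -m jog '0 8 0 0 0;0 9 0 0 0;0 9 0 0 0;0 8 0 0 0;0 0 0 0 0'; python3 -m jog '0 5 0 0 0;0 4 0 0 0;0 4 0 0 0;0 3 0 0 0;0 0 0 0 0'
```

```text
time_s: 34.98
tcp_pos: [0.5122, -0.1438, 0.0376]
ee_rot: [[0.014, -1.0, 0.004], [-1.0, -0.014, 0.0], [0.0, -0.004, -1.0]]
wrist_force: [1.3, 2.9, 4.5]
gripper_width: 0.136
gripper_force: 30.0
time_s: 35.6
tcp_pos: [0.5261, -0.1437, 0.0376]
ee_rot: [[0.014, -1.0, 0.0], [-1.0, -0.014, 0.0], [-0.0, -0.0, -1.0]]
wrist_force: [-1.5, 4.8, 7.3]
gripper_width: 0.134
gripper_force: 30.0
```

```bash
python3 -m jog '0 3 0 0 0;0 0 0 0 0';python3 -m jog '0 -3 0 0 0;0.5 0 0 0 0;0.5 0 0 0 0;0.5 0 0 0 0;0.5 0 0 40 0'; python3 -m jog '0.5 0 0 50 0;0.5 0 0 50 0;0.5 0 40 30 0;0.5 0 40 0 0;0.5 0 40 0 0'; python3 -m jog '0.5 0 0 0 0;0.5 0 0 0 0'
python3 - <<'E'
from lib import *
import pickle
c=cap("wrist"); cv2.imwrite("pics/w8.png",cv2.resize(c["pixels"],(800,600),interpolation=3)[:,:,::-1])
E
```

```text
time_s: 35.85
tcp_pos: [0.5264, -0.1437, 0.0375]
ee_rot: [[0.013, -1.0, -0.006], [-1.0, -0.013, 0.001], [-0.001, 0.006, -1.0]]
wrist_force: [-6.9, 5.3, 12.0]
gripper_width: 0.14
gripper_force: 30.0
time_s: 36.48
tcp_pos: [0.523, -0.1443, 0.0743]
ee_rot: [[0.013, -1.0, -0.009], [-1.0, -0.013, 0.0], [-0.0, 0.009, -1.0]]
wrist_force: [0.2, -0.0, 0.8]
gripper_width: 0.467
gripper_force: 0.0
time_s: 37.1
tcp_pos: [0.5255, -0.0232, 0.2074]
ee_rot: [[0.013, -1.0, 0.001], [-1.0, -0.013, 0.0], [-0.0, -0.001, -1.0]]
wrist_force: [0.5, -0.8, 0.0]
gripper_width: 0.501
gripper_force: 0.0
time_s: 37.35
tcp_pos: [0.5255, -0.0244, 0.2068]
ee_rot: [[0.014, -1.0, -0.001], [-1.0, -0.014, -0.0], [0.0, 0.001, -1.0]]
wrist_force: [-0.2, -0.7, -0.7]
gripper_width: 0.499
gripper_force: 0.0
```

View pics/w8.png

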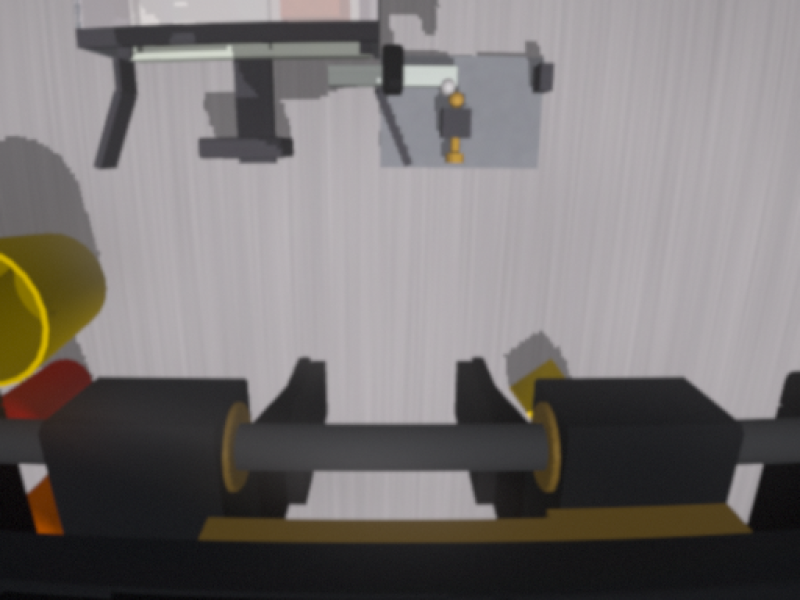

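The bar now covers the tray's end wall from (328,75), and the tab sits beyond the guide. One last look at the loaded case.

Run:
```python
from lib import *
D=cap("side"); cv2.imwrite("pics/s9.png",cv2.resize(D["pixels"][200:360,200:400],(750,600),interpolation=3)[:,:,::-1])
```

```text
(no output)
```

View pics/s9.png

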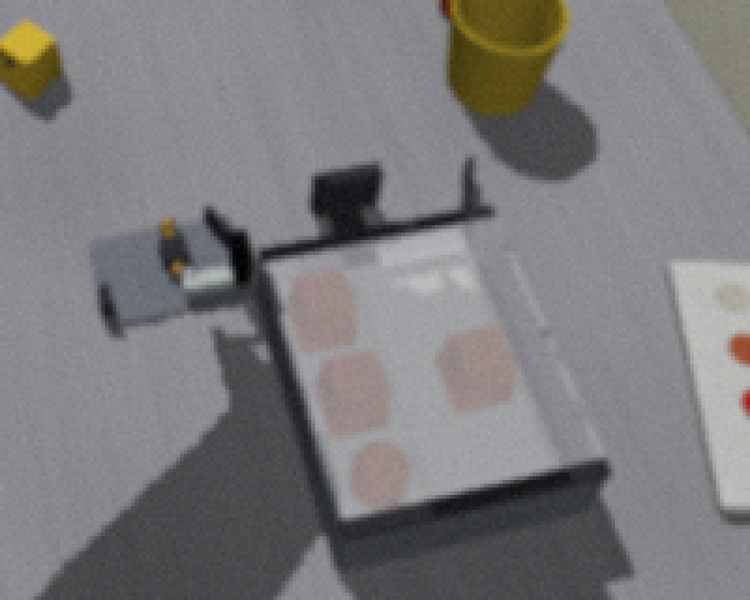

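The picture shows the finds through the roof, each upright in its own compartment: weights at (322,310), (353,392) and (477,368), lamp at (380,475). The tray is home, the keeper is across, and the robot is clear.

```bash
python3 -c "
from station import r
print(r.finish_job())"
```

```text
the job is handed in; nothing more can be done
None
```

I handed the job in with the three loom weights and one lamp I found each in its own tray compartment, the tray home in the case, and the keeper pushed its full 50 mm to the stop; the hand-in gave no verdict.

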